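# Seat the loose magnifier lens and turn its clip over it

### The job

The round lens lies loose on the flat head of the bench magnifier. Without gripping or lifting it, gently push it along the plate with the fingertips until it drops flat into the round recess, then push the clip by its stud round over the lens as far as it goes. Let go of everything, and leave the other things on the bench and the plate where they are.

Things in the scene. Friction and masses are not known exactly. Their poses are not given: they have to be found in the camera images.
- lens: Loose round lens: pale glass disc in a black plastic rim, 60 mm in diameter, 8 mm thick, 60 g (varies by a third). Origin at the centre of its underside, z up. It starts lying flat on the plate, 100 to 165 mm from the recess, towards the plate's -y end. It is brittle: a grip or a press of 30 N breaks it; pushing it along takes about 1 N.
- magnifier: Bench magnifier, fixed: a steel post with a level swing arm that carries a flat bare aluminium plate (the head). Origin at the foot of the post on the bench; z up, -x runs along the arm to the plate. The plate's level top is 110 mm above the bench; it reaches from x -360 to -180 mm and y -165 to +135 mm in this frame, has no lip, and is open to the bench all round. The post is 137 mm tall.
- cell (a point): Centre of the floor of the round recess in the plate, at (-270, 70, 102) mm in the magnifier's frame, axes as the magnifier's. The recess is 64 mm across and 8 mm deep with a closed floor (a clear plastic pane with a flush black seat ring) and a 1 mm chamfer, so the seated lens is flush with the plate.
- clip (a joint): Angle of the clip, a flat steel bar turning level on an upright pivot beside the recess, counter-clockwise seen from above: 0 = open, bar pointing to the magnifier's +y, clear of the recess; 1.57 = stop, bar pointing to the magnifier's -x, over the recess. It starts at 0 to 0.4 and stays where it is left; about 1 N at the stud moves it.
- clip_pivot (a point): The clip's pivot axis at the height of the plate's top, 44 mm from the recess's centre towards the magnifier's +x; axes as the magnifier's. The bar is 12 mm wide, reaches 40 mm from here and lies 2 to 7 mm above the plate: it passes over a seated lens, not over one still on the plate. The screw head here rises 9 mm above the plate.
- clip_stud (a point): Centre of the top of the clip's stud, an upright round steel pin 10 mm in diameter, 34 mm from the pivot near the bar's free end; it stands from 7 to 27 mm above the plate.
- spacer: Bystander: small blue anodized aluminium sleeve, 18 mm in diameter, 22 mm tall, standing on the magnifier's plate at its corner, 75 mm or more from the recess's centre. Origin at its underside.
- diode_bridge: Bystander on the bench: scorched rectifier plate 80 x 55 mm, 25 mm tall.
- bolt_a: Bystander on the bench: stainless stator bolt, 90 mm long, lying, 11 mm head.
- bolt_b: Bystander on the bench: the second stator bolt, alike.
- connector: Bystander on the bench: black plastic connector housing 45 x 32 x 28 mm.
- screwdriver: Bystander on the bench: screwdriver, lying.
- bearing: Bystander on the bench: steel ball-bearing ring, 35 mm in diameter, 11 mm tall.
Things that resemble listed ones, but are neither listed nor needed, are in the scene too. Of the things like the lens, leave any that is yellow; of the rest the smaller one is meant.

How it is judged:
On the way, in this order (a step that is already met when the one before it is completed fails the run):
1. the lens has dropped flat into the recess, the clip still clear of it (horizontal distance between lens and cell below 0.0045 m and z of lens in the frame of cell below 0.0025 m and angle between lens's own z axis and vertical below 0.06 rad and value of joint clip below 0.9 rad), for 0.2 s.
2. the clip is turned over the seated lens (horizontal distance between lens and cell below 0.0045 m and z of lens in the frame of cell below 0.0025 m and angle between lens's own z axis and vertical below 0.06 rad and value of joint clip above 1.35 rad), for 0.2 s.
At the end, for the whole second after the job is handed in: The lens lies in the recess (centre within 4.5 mm of the recess's, underside within 2.5 mm of its floor, tilted less than 0.06 rad, at rest), and the clip is turned over it, beyond 1.35 rad (all of step 2 and linear speed of lens below 0.02 m/s); the robot touches nothing.
It fails at once if the lens is lifted: its centre more than 6 mm above where it lies on the plate (z of lens in the frame of cell above 0.014 m).
It fails at once if the lens is pushed off the plate (z of lens in the frame of cell below -0.012 m).
It fails at once if the lens is gripped or pressed with more than 30 N (contact force between the fingers and lens above 30 N).
It fails at once if a bystander is moved more than 20 mm (distance of any of spacer, diode_bridge, bolt_a, bolt_b, connector, screwdriver, bearing from where it was at the start of the episode above 0.02 m).
It also fails if it takes over 51 s, if anything falls off the work surface, if the arm or the gripper's body presses on something with over 40 N, if the wrist force passes 120 N, or if a joint passes its speed limit or range.

### The arm

A 6-joint arm with a two-finger parallel gripper is mounted at the origin on the work surface. World frame = base frame: x ahead of the robot, y to its left, z up, the work surface at z = 0. Lengths are in m, angles in rad, forces in N, time in s.
With the tool pointing down it reaches from about 0.375 to 0.9 m from the base axis. Payload 3.1 kg.
Tool frame: the origin (TCP) lies midway between the tips of the shut fingers; the grasp point (between the pads) lies 19 mm behind it; z points along the fingers, y is the line along which they close (so a half turn about z gives the same grasp; the last joint's range is limited). The gripper opens to 85 mm and grips with 20 to 120 N. Pads are 22 mm wide; open, the fingers measure 114 mm over their backs; the gripper's body (76 mm by 85 mm) begins 54 mm behind the grasp point. The pads swing forward as they close: fully open they stand 13 mm farther back than shut.
Start: joints at [1.058, 0.527, 1.433, -0, 1.181, -0.178], TCP at [0.205, 0.59, 0.231] pointing down, gripper open.
Joint ranges: [-3.08, 3.08], [-0.75, 2.2], [0.22, 2.44], [-1.43, 4.57], [0, 2.65], [-2.85, 2.85]. Speed limits (rad/s): [2.79, 2.79, 3.14, 3.14, 3.14, 3.14].

### API

Orientations are given as a unit quaternion [x, y, z, w].
In Python, from station import manip gives the robot as it stands.
- The arm moves only by the tool move_arm, never from a script. Its argument "increments" is a list that holds one entry, the list of rows, each a list of 5 numbers: the gripper's target within -1 to 1 (shut at 1, half-way at 0, fully open at -1), then the shift along the world's x, y, z in m, then the turn about the world's z in degrees. In form: [[[fingers, dx, dy, dz, twist], ...]]. A call has 1 to 8 rows; each row shifts and turns the commanded pose from where the row before left it; what a row does not reach is not made up. A row lasts 1/10 s, in which the tool goes at most 50 mm and 8.59 degrees, less where a joint would pass 70% of its speed; a pose out of reach is approached as far as the arm can. A call with a gripper value outside its range is refused whole. The fingers move at their own pace and stop on an object; "newtons" is the grip in N (left out, the last holds). Time passes only in rows, so rows that do not move let the fingers close. It gives the time, the measured TCP pose, the force, the opening and the grip force at its end, in the units of the state.
- manip.sense(): the state, without advancing time (a new reading comes with each control period).
- manip.snapshot(name): name is "scene" or "top"; returns a dict with "img" (400x640x3 uint8, red, green, blue), "fx", "fy", "cx", "cy" (pixels), "world_to_cam" (4x4, takes a point from world to camera coordinates). Camera axes: x right, y down, z forward; pixel columns grow to the right and rows downward; lengths in m; the calibration is good to about 2 mm. A picture is of the moment at which its call begins. There is no depth.
- manip.sign_off(): hands the job in; it is judged then, once.
Trained networks look in the newest picture that a camera, given by its name, has taken for a name from the list of things; names that differ only in an ending like _2 or _b are one class to them, and where a whole thing is asked for, a point or a joint stands for the part that bears it (a point fixed in the world has none). Each returns a list of dicts, best first, with "confidence" (0 to 1); they miss things now and then, are a little off and sometimes report something else, mostly with a low value. They report only what shows in the picture. A call takes as long as a camera call. They do not tell look-alikes from the thing itself.
- manip.spot_in(label, camera): "xyz" ([x, y, z] in m, in world coordinates, good to about 4 mm: the middle of the surface that is visible of it).
- manip.mark_of(label, camera): "xyz" ([x, y, z] in m, in world coordinates, good to about 4 mm: a listed point, or the origin of a listed thing).
The state is a dict: "t": time; "q": joint angles; "qd": joint speeds; "tau": joint torques, N m; "tcp_pos": TCP position; "tool_rot": TCP orientation; "force": force on the tool from outside, world axes, zero at the start; "ft_torque": the same for the moment, N m; "finger_gap": opening from 0.0 (shut) to 1.0 (fully open); "gripper_force": force on a finger pad.
Only numpy, scipy, OpenCV 4.12 (cv2) and the standard library are available. Lean on these libraries where they do the work, as an engineer would, in place of code of your own. Each camera call takes 0.05 s, during which the arm holds its last target. There are 200 camera calls.

## Working session

There is one attempt and no reset: what is moved stays moved. The work goes in short steps, Python scripts to look and compute and a tool call to move; the robot and the scene stay as the last step left them, time stands still between calls to the robot, and variables do not carry over. Pictures are saved under pics/ and viewed, at most 10 in all, crops included, and the job is handed in when it is done.

Besides the shell and the picture viewer there is one more tool, called after ">>>" by a JSON object that holds its "op" and its "data", one argument or row to a line. move_arm: Moves the arm, as the interface text tells. Its arguments: {"type":"object","properties":{"increments":{"type":"array","items":{"type":"array","items":{"type":"array","items":{"type":"number"}}}},"newtons":{"type":"number"}},"required":["increments"]}

```bash
mkdir -p pics
cat > h.py <<'E'
from station import manip
import numpy as np, cv2
def snap(n,f):
    s=manip.snapshot(n); cv2.imwrite('pics/'+f,s['img'][:,:,::-1]); return s
def proj(s,p):
    c=s['world_to_cam']@np.append(p,1); return np.array([s['fx']*c[0]/c[2]+s['cx'],s['fy']*c[1]/c[2]+s['cy']])
def unproj(s,uv,z):
    T=np.array(s['world_to_cam']);R=T[:3,:3];o=-R.T@T[:3,3]
    d=R.T@np.array([(uv[0]-s['cx'])/s['fx'],(uv[1]-s['cy'])/s['fy'],1]); return o+d*(z-o[2])/d[2]
E
python3 - <<'E'
from h import *
np.set_printoptions(precision=3,suppress=True)
st=manip.sense();print(st['t'],st['tcp_pos'],st['tool_rot'],st['finger_gap'])
for n in('scene','top'):
    s=snap(n,n+'0.png')
    for l in['lens','magnifier','cell','clip_pivot','clip_stud','spacer']:
        for r in manip.mark_of(l,n)[:4]: print(n,l,round(r['confidence'],2),np.array(r['xyz']),proj(s,r['xyz']).round())
a=cv2.imread('pics/scene0.png');b=cv2.imread('pics/top0.png')
E
```

```text
0.0 [0.204 0.59  0.23 ] [ 0.166  0.986 -0.001 -0.   ] 1.0001284789433347
scene lens 0.92 [ 0.516 -0.031  0.11 ] [343. 188.]
scene lens 0.75 [ 0.563 -0.242 -0.001] [289. 169.]
scene lens 0.58 [ 0.344 -0.021 -0.001] [394. 188.]
scene magnifier 0.85 [ 0.809 -0.055 -0.   ] [241. 257.]
scene magnifier 0.48 [ 0.622 -0.408  0.003] [247. 141.]
scene cell 0.74 [0.568 0.078 0.103] [350. 231.]
scene clip_pivot 0.86 [0.615 0.07  0.111] [331. 236.]
scene clip_stud 0.44 [0.611 0.104 0.139] [341. 241.]
scene spacer 0.63 [0.506 0.144 0.111] [389. 238.]
top lens 0.76 [ 0.347 -0.025 -0.   ] [316. 275.]
top lens 0.7 [ 0.561 -0.243  0.002] [379. 216.]
top lens 0.67 [ 0.517 -0.032  0.106] [319. 224.]
top magnifier 0.88 [ 0.81  -0.058 -0.001] [328. 146.]
top cell 0.84 [0.568 0.074 0.106] [287. 208.]
top clip_pivot 0.82 [0.611 0.062 0.113] [291. 195.]
top clip_stud 0.65 [ 0.452  0.222 -0.003] [246. 244.]
top clip_stud 0.46 [0.612 0.101 0.134] [279. 193.]
top spacer 0.53 [0.505 0.146 0.11 ] [265. 226.]
```

Run:
```python
import cv2
a=cv2.imread('pics/scene0.png')[120:300,200:440];b=cv2.imread('pics/top0.png')[130:310,220:420]
cv2.imwrite('pics/c1.png',cv2.resize(a,None,fx=3.3,fy=3.3,interpolation=cv2.INTER_CUBIC));cv2.imwrite('pics/c2.png',cv2.resize(b,None,fx=3.3,fy=3.3,interpolation=cv2.INTER_CUBIC))
```

```text
(no output)
```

View pics/c1.png

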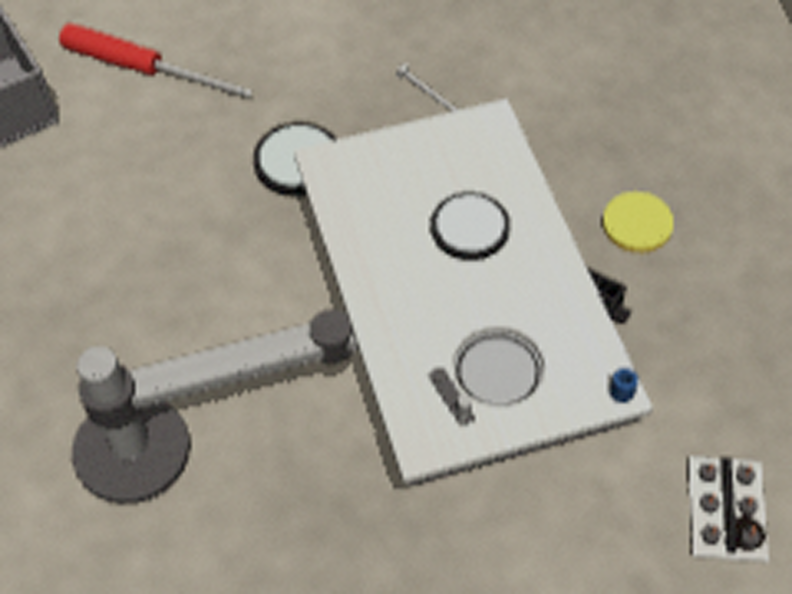

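View pics/c2.png

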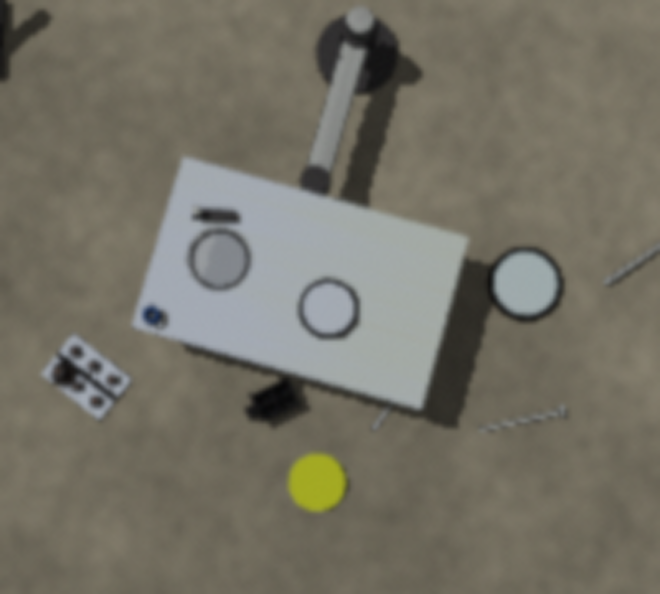

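The scene view shows three lens-like discs. One is on the plate at about (342,188), with a 60 mm rim. A larger one is on the bench at (289,169), and a yellow one at (394,188). The disc on the plate is the smaller of the two that aren't yellow, so that's the lens. The recess is at (350,231), the clip stud at about (341,241) and the blue spacer at (389,236). Next I refine the plate pose and the lens position.

```bash
cat >> h.py <<'E'
def plate(s):
    hsv=cv2.cvtColor(s['img'],cv2.COLOR_RGB2HSV); m=((hsv[:,:,2]>165)&(hsv[:,:,1]<45)).astype(np.uint8)
    cs,_=cv2.findContours(m,cv2.RETR_EXTERNAL,cv2.CHAIN_APPROX_NONE); c=max(cs,key=cv2.contourArea)
    return m,c
def fitplate(s,c,g=(0.81,-.056,-.246)):
    from scipy.optimize import least_squares
    P=np.array([unproj(s,p+0.0,.11)[:2] for p in c[:,0]])
    def res(v):
        ca,sa=np.cos(v[2]),np.sin(v[2]); d=P-v[:2]; x=d[:,0]*ca+d[:,1]*sa+.27; y=-d[:,0]*sa+d[:,1]*ca+.015
        qx,qy=abs(x)-.09,abs(y)-.15
        return np.where((qx>0)&(qy>0),np.hypot(qx,qy),np.maximum(qx,qy))
    r=least_squares(res,g,loss='soft_l1',f_scale=.0015); return r.x,np.median(abs(r.fun))
def loc(v,p):
    ca,sa=np.cos(v[2]),np.sin(v[2]); return np.array([v[0]+ca*p[0]-sa*p[1],v[1]+sa*p[0]+ca*p[1]])
E
python3 - <<'E'
from h import *
np.set_printoptions(precision=4,suppress=True)
for n in('scene','top'):
    s=manip.snapshot(n); m,c=plate(s); v,e=fitplate(s,c); print(n,cv2.contourArea(c),v,e,'cell',loc(v,(-.27,.07)),'pivot',loc(v,(-.226,.07)))
    # rim: dark pixels within 45mm of lens estimate, inside plate
    g=cv2.cvtColor(s['img'],cv2.COLOR_RGB2GRAY)
    # rectified plate view at z=.118, 0.5mm/px
    for z,ctr,nm in((.118,(.517,-.032),'lens'),(.11,(.568,.076),'cell'),(.137,(.611,.103),'stud')):
        N=200; yy,xx=np.mgrid[:N,:N]; X=ctr[0]+(yy-100)*-.0005; Y=ctr[1]+(xx-100)*-.0005
        uv=np.array([proj(s,(a,b,z)) for a,b in zip(X.ravel(),Y.ravel())],np.float32).reshape(N,N,2)
        w=cv2.remap(s['img'],uv[...,0],uv[...,1],cv2.INTER_CUBIC)[:,:,::-1]; cv2.imwrite(f'pics/r_{n}_{nm}.png',w)
        if nm=='lens':
            gw=cv2.cvtColor(w,cv2.COLOR_BGR2GRAY); k=(gw<120).astype(np.uint8)
            cs,_=cv2.findContours(k,cv2.RETR_CCOMP,cv2.CHAIN_APPROX_NONE)
            for q in cs:
                if cv2.contourArea(q)>3000:
                    (a,b),r=cv2.minEnclosingCircle(q); el=cv2.fitEllipse(q); print('lens contour',ctr[0]-(el[0][1]-100)*.0005,ctr[1]-(el[0][0]-100)*.0005,'diam mm',np.array(el[1])/2)
t=[np.hstack([cv2.imread(f'pics/r_{n}_{k}.png') for k in('lens','cell','stud')]) for n in('scene','top')]
cv2.imwrite('pics/r.png',np.vstack(t))
E
```

```text
scene 7475.0 [ 0.8107 -0.0569 -0.2537] 0.0011101412544027855 cell [0.5669 0.0786] pivot [0.6095 0.0676]
lens contour 0.5203771858215333 -0.02908171081542969 diam mm [56.6649 60.6168]
top 4375.5 [ 0.8132 -0.0505 -0.228 ] 0.005147491695679768 cell [0.566  0.0787] pivot [0.6089 0.0688]
lens contour 0.5177980232238769 -0.03308510589599609 diam mm [61.078  62.8049]
lens contour 0.5188754539489746 -0.03196321487426758 diam mm [50.0262 50.6176]
```

View pics/r.png

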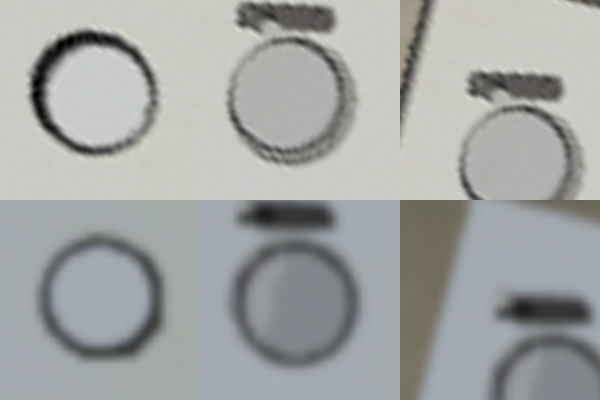

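>>> {"op": "move_arm", "data": {
  "increments": [
    [[0,0.018,-0.042,0,-5.9],[0,0.018,-0.042,0,-5.9],[0,0.018,-0.042,0,-5.9],[0,0.018,-0.042,0,-5.9],[0,0.018,-0.042,0,-5.9],[0,0.018,-0.042,0,-5.9],[0,0.018,-0.042,0,-5.9],[0,0.018,-0.042,0,-5.9]]
  ],
  "newtons": 20
}}

```text
t: 1.6
tcp_pos: [0.3493, 0.253, 0.2317]
tool_rot: [0.549, 0.836, 0.0, 0.0]
force: [0.8, 0.8, -0.4]
finger_gap: 0.499
gripper_force: 0.0
```

>>> {"op": "move_arm", "data": {
  "increments": [
    [[0,0.018,-0.042,0,-5.9],[0,0.018,-0.042,0,-5.9],[0,0.018,-0.042,0,-5.9],[0,0.018,-0.042,0,-5.9],[0,0.018,-0.042,0,-5.9],[0,0.018,-0.042,0,-5.9],[0,0.018,-0.042,0,-5.9],[0,0.018,-0.042,0,-5.9]]
  ]
}}

```text
t: 2.4
tcp_pos: [0.4933, -0.0835, 0.2316]
tool_rot: [0.838, 0.546, 0.0, 0.0]
force: [0.8, 0.3, -0.2]
finger_gap: 0.503
gripper_force: 0.0
```

>>> {"op": "move_arm", "data": {
  "increments": [
    [[0,0.0025,-0.001,-0.04,0],[0,0,0,-0.04,0],[0,0,0,-0.025,0],[0,0,0,-0.004,0],[0,0,0,-0.002,0],[0,0,0,0,0]]
  ]
}}

```text
t: 3.0
tcp_pos: [0.4962, -0.0827, 0.1213]
tool_rot: [0.836, 0.548, 0.001, 0.001]
force: [-0.3, -0.1, 0.3]
finger_gap: 0.502
gripper_force: 0.0
```

Run:
```python
from h import *
s=snap('scene','s1.png'); cv2.imwrite('pics/s1c.png',cv2.resize(s['img'][130:270,290:410,::-1],None,fx=4,fy=4,interpolation=cv2.INTER_CUBIC))
```

```text
(no output)
```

View pics/s1c.png

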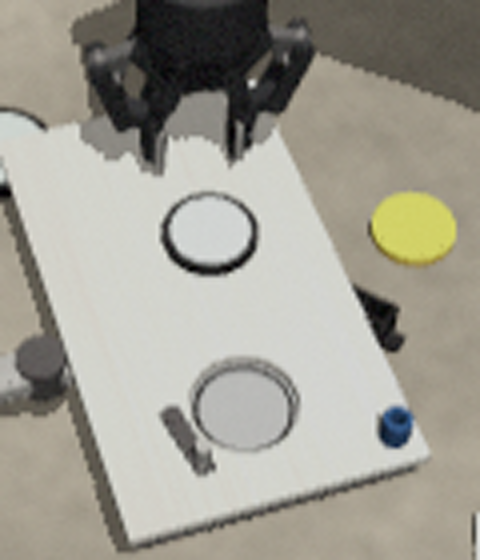

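The crop shows the fingers behind the lens, with tips at crop (160,172) and (235,165), straddling the push line. I'll step down until they touch the plate.

>>> {"op": "move_arm", "data": {
  "increments": [
    [[0,0,0,-0.003,0],[0,0,0,-0.002,0],[0,0,0,-0.002,0],[0,0,0,0,0]]
  ]
}}

```text
t: 3.45
tcp_pos: [0.4952, -0.0824, 0.1133]
tool_rot: [0.836, 0.548, -0.0, -0.0]
force: [0.3, -0.1, -0.0]
finger_gap: 0.501
gripper_force: 0.0
```

>>> {"op": "move_arm", "data": {
  "increments": [
    [[0,0,0,-0.002,0],[0,0,0,-0.001,0],[0,0,0,0,0]]
  ]
}}

```text
t: 3.75
tcp_pos: [0.4951, -0.0825, 0.1101]
tool_rot: [0.836, 0.548, -0.0, -0.0]
force: [0.1, -0.2, -0.4]
finger_gap: 0.5
gripper_force: 0.0
```

>>> {"op": "move_arm", "data": {
  "increments": [
    [[0,0,0,-0.001,0],[0,0,0,-0.001,0],[0,0,0,0,0]]
  ]
}}

```text
t: 4.05
tcp_pos: [0.4952, -0.0825, 0.1082]
tool_rot: [0.836, 0.548, -0.0, -0.0]
force: [-0.3, -0.2, -0.3]
finger_gap: 0.499
gripper_force: 0.0
```

>>> {"op": "move_arm", "data": {
  "increments": [
    [[0,0,0,-0.001,0],[0,0,0,-0.001,0],[0,0,0,0,0]]
  ]
}}

```text
t: 4.35
tcp_pos: [0.4953, -0.0825, 0.1081]
tool_rot: [0.836, 0.548, 0.0, 0.0]
force: [-2.7, 0.8, 15.0]
finger_gap: 0.5
gripper_force: 7.6
```

>>> {"op": "move_arm", "data": {
  "increments": [
    [[0,0,0,0.005,0],[0,0.004,0.009,0,0],[0,0.004,0.009,0,0],[0,0.004,0.009,0,0],[0,0.004,0.009,0,0],[0,0.004,0.009,0,0],[0,0.004,0.009,0,0],[0,0,0,0,0]]
  ]
}}

```text
t: 5.15
tcp_pos: [0.5197, -0.0271, 0.1112]
tool_rot: [0.836, 0.549, 0.0, -0.0]
force: [0.7, -0.2, -0.3]
finger_gap: 0.498
gripper_force: 0.0
```

```bash
cat >> h.py <<'E'
def rect(s,z,ctr,N=240,mm=.5):
    k=mm/1000; h=N/2
    src=np.float32([[0,0],[N,0],[N,N],[0,N]]); dst=np.float32([proj(s,(ctr[0]-(b-h)*k,ctr[1]-(a-h)*k,z)) for a,b in src])
    return cv2.warpPerspective(s['img'],cv2.getPerspectiveTransform(dst,src),(N,N),flags=cv2.INTER_CUBIC)[:,:,::-1]
E
python3 - <<'E'
from h import *
out=[]
for n in('scene','top'):
    s=manip.snapshot(n); w=rect(s,.118,(.54,.03),360); out.append(w)
    for r in manip.mark_of('lens',n)[:3]: print(n,round(r['confidence'],2),np.round(r['xyz'],4))
cv2.imwrite('pics/p2.png',np.hstack(out)); print(manip.sense()['tcp_pos'])
E
```

```text
scene 0.57 [0.534  0.0078 0.1063]
scene 0.56 [ 0.3466 -0.0223 -0.0037]
scene 0.52 [ 0.5631 -0.2396 -0.0034]
top 0.62 [ 5.615e-01 -2.409e-01  2.000e-04]
top 0.43 [0.5353 0.004  0.1062]
[ 0.51910201 -0.02862116  0.11126887]
```

View pics/p2.png

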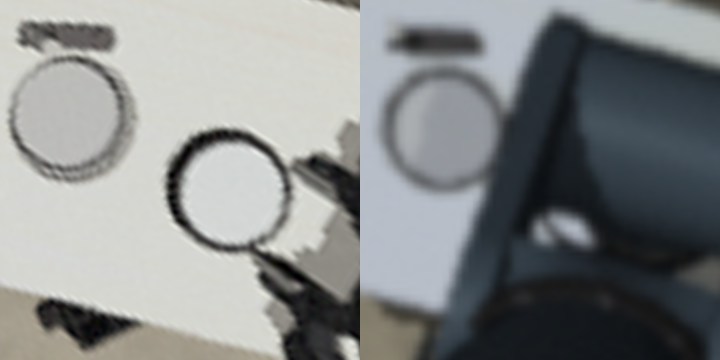

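>>> {"op": "move_arm", "data": {
  "increments": [
    [[0,0.004,0.009,0,0],[0,0.004,0.009,0,0],[0,0.004,0.0095,0,0],[0,0.004,0.0095,0,0],[0,0.004,0.0095,0,0],[0,0.004,0.009,0,0],[0,0.003,0.007,0,0],[0,0,0,0,0]]
  ]
}}

```text
t: 6.15
tcp_pos: [0.5467, 0.0351, 0.1113]
tool_rot: [0.836, 0.549, 0.0, 0.0]
force: [-0.1, -0.8, 0.1]
finger_gap: 0.499
gripper_force: 0.0
```

Run:
```python
from h import *
out=[]
s=manip.snapshot('scene'); 
for z in(.118,.11): out.append(rect(s,z,(.567,.079),300,.4))
cv2.imwrite('pics/p3.png',np.hstack(out)); print(manip.sense()['tcp_pos'])
for r in manip.mark_of('lens','scene')[:3]: print(round(r['confidence'],2),np.round(r['xyz'],4))
```

```text
[0.54644404 0.0345523  0.11131834]
0.82 [ 0.5618 -0.2403 -0.0047]
0.68 [0.5612 0.0675 0.1082]
0.63 [ 0.3466 -0.023  -0.0037]
```

View pics/p3.png

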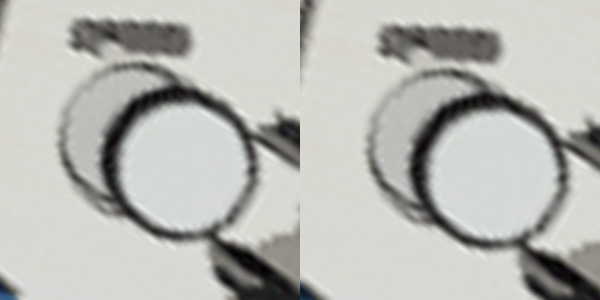

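The lens is now about 16 mm short of the recess and on line: lens at (.5606,.0652), recess at (.5674,.0798). I'll finish with slow steps.

>>> {"op": "move_arm", "data": {
  "increments": [
    [[0,0.002,0.0045,0,0],[0,0.002,0.004,0,0],[0,0.001,0.0025,0,0],[0,0.001,0.002,0,0],[0,0.0005,0.001,0,0],[0,0.0005,0.001,0,0],[0,0.0005,0.001,0,0],[0,0,0,0,0]]
  ]
}}

```text
t: 7.05
tcp_pos: [0.5538, 0.0501, 0.1113]
tool_rot: [0.836, 0.548, 0.0, -0.0]
force: [0.0, 0.4, -0.8]
finger_gap: 0.496
gripper_force: 0.0
```

Run:
```python
from h import *
s=manip.snapshot('scene'); 
cv2.imwrite('pics/p4.png',rect(s,.11,(.567,.079),400,.3)); print(manip.sense()['tcp_pos'])
for r in manip.mark_of('lens','scene')[:3]: print(round(r['confidence'],2),np.round(r['xyz'],4))
```

```text
[0.55374092 0.05000678 0.11129896]
0.82 [0.5638 0.0785 0.1005]
0.74 [ 0.5618 -0.2423 -0.0051]
0.72 [ 0.3439 -0.023  -0.002 ]
```

View pics/p4.png

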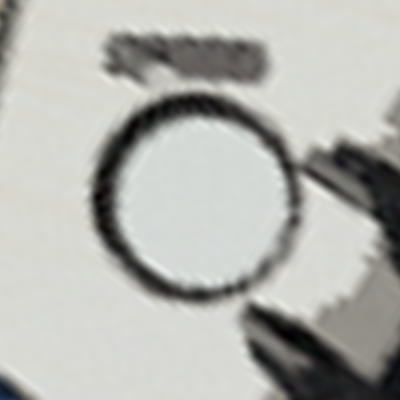

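Rim asymmetry suggests the lens may still be up on the rim (the glass sits about 2 mm off the outline centre, as it did on the plate). I'll back the fingers off and look with both cameras.

>>> {"op": "move_arm", "data": {
  "increments": [
    [[0,-0.004,-0.009,0,0],[0,-0.012,-0.027,0.01,0],[0,-0.016,-0.036,0.02,0],[0,-0.016,-0.036,0.02,0],[0,-0.016,-0.036,0,0],[0,0,0,0,0]]
  ]
}}

```text
t: 7.75
tcp_pos: [0.4883, -0.0982, 0.162]
tool_rot: [0.838, 0.546, -0.0, 0.001]
force: [-0.1, 0.5, -1.0]
finger_gap: 0.502
gripper_force: 0.0
```

Run:
```python
from h import *
out=[]
for n in('scene','top'):
    s=manip.snapshot(n); out.append(rect(s,.11,(.567,.079),390,.25)); print(n,s['fx'],np.round(-s['world_to_cam'][:3,:3].T@s['world_to_cam'][:3,3],3))
    for r in manip.mark_of('lens',n)[:3]: print(round(r['confidence'],2),np.round(r['xyz'],4))
cv2.imwrite('pics/p5.png',np.hstack(out))
```

```text
scene 394.1001717973716 [0.861 0.446 0.908]
0.87 [ 0.3449 -0.0215 -0.0064]
0.76 [0.5633 0.077  0.0993]
0.75 [ 0.5635 -0.2423 -0.0023]
top 476.39161109936845 [ 0.354 -0.026  1.675]
0.88 [ 5.604e-01 -2.434e-01  1.000e-04]
0.61 [ 0.8109 -0.0548 -0.0017]
0.58 [0.5633 0.0785 0.1004]
```

View pics/p5.png

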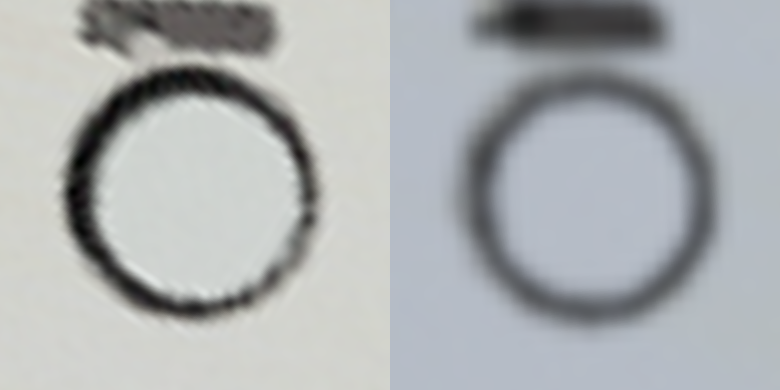

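The lens has dropped. Taking its top face at z=0.110, the two cameras agree within about 1 mm, at (.566,.0775). At z=0.118 they would disagree by 6 mm. Both network readings also put its origin near z=0.100. It sits about 2 mm from the cell centre, which is within tolerance, so I go on to the clip.

>>> {"op": "move_arm", "data": {
  "increments": [
    [[1,0.01,0.02,0.02,4],[1,0.028,0.036,0,4],[1,0.028,0.036,0,4],[1,0.028,0.036,0,4],[1,0.028,0.036,0,4],[1,0.026,0.036,0,4],[1,0,0,0,0],[1,0,0,0,0]]
  ]
}}

```text
t: 8.75
tcp_pos: [0.6371, 0.1085, 0.1803]
tool_rot: [0.703, 0.711, -0.001, -0.001]
force: [-0.7, -0.4, -0.5]
finger_gap: 0.002
gripper_force: 0.0
```

>>> {"op": "move_arm", "data": {
  "increments": [
    [[1,0,0,-0.03,0],[1,0,0,-0.02,0],[1,0,0,-0.005,0],[1,0,0,0,0]]
  ]
}}

```text
t: 9.15
tcp_pos: [0.6364, 0.1054, 0.1254]
tool_rot: [0.704, 0.71, -0.001, -0.001]
force: [-0.4, -0.2, 0.7]
finger_gap: 0.005
gripper_force: 0.0
```

Run:
```python
from h import *
a=manip.snapshot('scene');print(manip.sense()['tcp_pos'],manip.sense()['force'])
for r in manip.mark_of('clip_stud','scene')[:3]: print(round(r['confidence'],2),np.round(r['xyz'],4))
cv2.imwrite('pics/p6.png',cv2.resize(a['img'][180:270,290:410,::-1],None,fx=5,fy=5,interpolation=cv2.INTER_CUBIC))
```

```text
[0.63739249 0.10549692 0.12648571] [ 0.9986937  -0.37181916  0.2795933 ]
0.4 [0.6098 0.0991 0.1397]
```

View pics/p6.png

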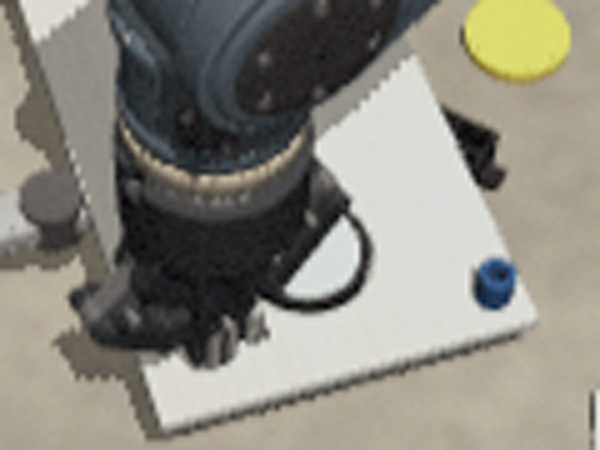

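>>> {"op": "move_arm", "data": {
  "increments": [
    [[1,-0.0075,-0.0035,0,0],[1,-0.0048,0.002,0,7.5],[1,-0.0048,0.002,0,7.5],[1,-0.005,0.0006,0,7.5],[1,-0.005,0.0006,0,7.5],[1,-0.005,-0.0007,0,7.5],[1,-0.005,-0.0007,0,7.5],[1,0,0,0,0]]
  ]
}}

```text
t: 10.05
tcp_pos: [0.6004, 0.1062, 0.1276]
tool_rot: [0.379, 0.925, 0.0, 0.001]
force: [0.5, 0.8, 0.8]
finger_gap: 0.005
gripper_force: 0.2
```

>>> {"op": "move_arm", "data": {
  "increments": [
    [[1,-0.0047,-0.002,0,7.5],[1,-0.0047,-0.002,0,7.5],[1,-0.0043,-0.0034,0,8],[1,-0.0043,-0.0034,0,8],[1,0,0,0,0]]
  ]
}}

```text
t: 10.55
tcp_pos: [0.5825, 0.0952, 0.1272]
tool_rot: [0.119, 0.993, 0.0, 0.0]
force: [0.2, 0.5, 1.2]
finger_gap: -0.002
gripper_force: 0.4
```

Now I push on in small steps along the end tangent (-.24,-.97) until the stop shows in the force.

>>> {"op": "move_arm", "data": {
  "increments": [
    [[1,-0.0005,-0.002,0,0],[1,-0.0005,-0.002,0,0],[1,0,0,0,0]]
  ]
}}

```text
t: 10.85
tcp_pos: [0.582, 0.0927, 0.1268]
tool_rot: [0.12, 0.993, 0.001, 0.0]
force: [0.2, 5.6, 2.0]
finger_gap: 0.001
gripper_force: 3.0
```

>>> {"op": "move_arm", "data": {
  "increments": [
    [[1,-0.0005,-0.002,0,0],[1,0,0,0,0]]
  ]
}}

```text
t: 11.05
tcp_pos: [0.5818, 0.0922, 0.1268]
tool_rot: [0.12, 0.993, 0.003, 0.001]
force: [0.9, 9.4, 3.4]
finger_gap: -0.004
gripper_force: 5.0
```

The clip has reached its stop: the force rose to 9 N while the tool stalled. I'll back off, lift and look.

>>> {"op": "move_arm", "data": {
  "increments": [
    [[1,0.003,0.012,0,0],[1,0.002,0.008,0.02,0],[1,0,0,0.045,0],[1,0,0.03,0.04,0],[1,0,0.05,0,0],[1,0,0.05,0,0],[1,0,0.05,0,0],[1,0,0,0,0]]
  ]
}}

```text
t: 11.85
tcp_pos: [0.5855, 0.2956, 0.2312]
tool_rot: [0.115, 0.993, 0.001, 0.001]
force: [-0.4, -0.6, 0.3]
finger_gap: -0.001
gripper_force: 0.0
```

Run:
```python
from h import *
out=[]
for n in('scene','top'):
    s=manip.snapshot(n); out.append(rect(s,.11,(.567,.079),390,.4))
    for l in('lens','clip_stud','spacer'):
        for r in manip.mark_of(l,n)[:3]: print(n,l,round(r['confidence'],2),np.round(r['xyz'],4))
cv2.imwrite('pics/p7.png',np.hstack(out)); print(manip.sense()['tcp_pos'])
```

```text
scene lens 0.69 [0.5665 0.0766 0.1002]
scene lens 0.66 [ 0.5644 -0.2454 -0.0024]
scene lens 0.66 [ 0.3449 -0.0229 -0.0027]
scene clip_stud 0.69 [0.5738 0.075  0.1424]
scene spacer 0.41 [0.508  0.1448 0.1138]
top lens 0.8 [ 5.624e-01 -2.408e-01 -1.000e-04]
top lens 0.74 [ 0.3456 -0.029   0.0006]
top lens 0.5 [0.5654 0.0786 0.0995]
top clip_stud 0.63 [0.5778 0.0708 0.1336]
top clip_stud 0.61 [ 0.4289  0.0215 -0.0009]
top spacer 0.42 [0.5058 0.1434 0.1085]
top spacer 0.25 [ 0.4148 -0.2422 -0.0017]
[0.58650589 0.2879628  0.23129584]
```

View pics/p7.png

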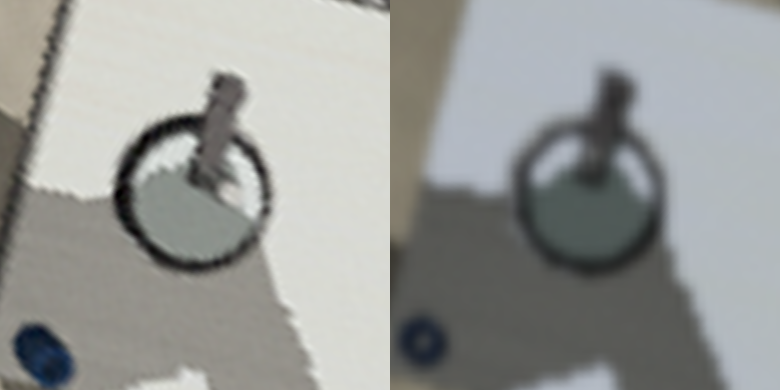

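The bar now points over the lens towards the recess centre. The stud is near (.576,.073), against an expected (.577,.076) at the stop. The lens still reads as seated and the spacer hasn't moved.

```bash
python3 -c "
from station import manip; print(manip.sign_off())"
```

```text
the job is handed in; nothing more can be done
None
```

I pushed the lens into the recess, turned the clip over it to its stop, withdrew the arm and handed the job in at about 12 s. The last camera check agreed, but the hand-in call gave no verdict.

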